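# Tip the orange cassette out of a packed rack and stand it in the tray

## Task

Get the orange cassette out of the tightly packed rack: pull its top lip towards you so that it tips forward and leans on the rack's front rail with its foot still in the rack, then grip it by the sides that are now exposed, pull it free and stand it upright in the shallow black tray, setting it down gently and letting go. Leave the other cassettes standing in their places and do not bump the coffee cup or the carton of screws.

Things in the scene. Friction and masses are not known exactly. Their poses are not given: they have to be found in the camera images.
- cassette_orange: bright orange plastic cassette, 75 deep (x) x 44 wide (y) x 150 mm high (z), 0.18 to 0.35 kg; origin at the centre of its underside, x to its back (away from the robot), z up. In one of the three middle places of the row, 1.5 mm from its neighbours: its sides cannot be gripped until it leans forward. Tipped past about 27 degrees it falls on by itself and rests on the front rail at about 36 degrees, its upper 50 mm clear of the row.
- orange_lip (a point): middle of the pull lip that stands on the orange cassette's top (x = -29, z = 158 mm in the cassette's frame): 7 mm thick (x), 28 mm wide (y), 16 mm high (z 150 to 166 mm). The top behind it is flat and bare
- orange_toe (a point): middle of the orange cassette's lower front edge (x = -37.5, z = 0 mm in the cassette's frame), about which it tips
- rack: dark sheet-metal rack on a plywood plinth, fixed to the bench, 240 mm wide, five cassettes side by side at 45.5 mm pitch; origin on the bench under the centre of the row, x to its back, y left along the row, z up. Floor 30 mm up; toe lip 5 mm high, 2 mm in front of the row; front of the row at x = -37.5 mm. Back panel 2 mm behind the row. Side cheeks up to z = 88 mm in front of the row, 140 mm beside it
- rack_hood (a point): middle of the front lower edge of the rack's hood, the back panel's top folded forward over the rear 18 mm of the cassettes, 12 mm above their tops (rack x = 19.5, z = 192 mm; 4 mm thick): a cassette cannot be lifted straight up
- rack_rail (a point): middle of the front rail, a 10 mm steel rod along the rack's y at rack x = -77, z = 76 mm, on which a tipped cassette leans
- rack_slot_floor (a point): centre of the rack floor under the row, 30 mm above the bench, axes as the rack's
- tray: shallow black tray fixed to the bench at the robot's left, outside 107 (x) x 76 (y) x 18 mm high, walls and floor 5 mm thick, inside 97 x 66 mm; origin on the bench under its centre, long side along its x. The orange cassette fits in standing, its 75 mm depth along the tray's x (either way round), about 11 mm free on each side
- coffee_cup: white paper coffee cup at the far left, 71 mm wide, 86 mm high; bystander, origin under its centre
- box_bolts: open brown carton of screws at the right, 82x75x68 mm; bystander, origin under its centre
- cassette_grey_left: grey plastic cassette, 75 deep (x) x 44 wide (y) x 150 mm high (z), same shape with the same pull lip as the orange one at the left end of the row; loose, to stay where it is; origin at the centre of its underside
- cassette_blue: blue plastic cassette, 75 deep (x) x 44 wide (y) x 150 mm high (z), same shape with the same pull lip as the orange one, in one of the three middle places of the row; loose, to stay where it is; origin at the centre of its underside
- cassette_green: green plastic cassette, 75 deep (x) x 44 wide (y) x 150 mm high (z), same shape with the same pull lip as the orange one, in one of the three middle places of the row; loose, to stay where it is; origin at the centre of its underside
- cassette_grey_right: grey plastic cassette, 75 deep (x) x 44 wide (y) x 150 mm high (z), same shape with the same pull lip as the orange one at the right end of the row; loose, to stay where it is; origin at the centre of its underside

How it is judged:
By the outcome, as a careful person would: the job done as asked, in the order asked, and still so for the second after the job is handed in, with the robot touching nothing.
It also fails if it takes over 67 s, if anything falls off the work surface, if the arm or the gripper's body presses on something with over 40 N, if the wrist force passes 120 N, or if a joint passes its speed limit or range.

## Robot

A 6-joint arm with a two-finger parallel gripper is mounted at the origin on a cart in front of the work surface, level with it; the furniture and walls round the work are solid. World frame = base frame: x ahead of the robot, y to its left, z up, the work surface at z = 0. Lengths are in m, angles in rad, forces in N, time in s.
With the tool pointing down it reaches from about 0.375 to 0.9 m from the base axis. Payload 3.1 kg.
Tool frame: the origin (TCP) lies midway between the tips of the shut fingers; the grasp point (between the pads) lies 19 mm behind it; z points along the fingers, y is the line along which they close (so a half turn about z gives the same grasp; the last joint's range is limited). The gripper opens to 87 mm and grips with 3 to 60 N. Pads are 19 mm wide; open, the fingers measure 117 mm over their backs; the gripper's body (75 mm by 190 mm) begins 51 mm behind the grasp point.
Start: joints at [-1.341, 0.527, 1.433, -0, 1.181, -0.178], TCP at [0.248, -0.573, 0.223] pointing down, gripper open.
Joint ranges: [-3.08, 3.08], [-0.75, 2.2], [0.22, 2.44], [-1.43, 4.57], [0, 2.65], [-2.85, 2.85]. Speed limits (rad/s): [2.79, 2.79, 3.14, 3.14, 3.14, 3.14].

## Interface

Orientations are given as a unit quaternion [x, y, z, w].
In Python, from rig import status, imaging, order gives the robot as it stands.
- The arm moves only by the tool arm_command, never from a script. Its argument "deltas" is one flat list of numbers, 5 for each row, row after row: the opening, from -1 (shut) to 1 (fully open), so that 0 is half open, then the shift along the tool's x, y, z in m, then the turn about the tool's z in rad. In form: [gripper, tx, ty, tz, roll, gripper, tx, ty, tz, roll, ...]. A call has 1 to 12 rows; each row shifts and turns the commanded pose from where the row before left it, along the tool's axes as they then stand; what a row does not reach is not made up. A row lasts 1/8 s, in which the tool goes at most 62.5 mm and 10.7 degrees, less where a joint would pass 70% of its speed; a pose out of reach is approached as far as the arm can. A call with a gripper value outside its range is refused whole. The fingers move at their own pace and stop on an object; "newtons" is the grip in N (left out, the last holds). Time passes only in rows, so rows that do not move let the fingers close. It gives the time, the measured TCP pose, the force, the opening and the grip force at its end, in the units of the state.
- status.get_obs(): the state, without advancing time (a new reading comes with each control period).
- imaging.camera(name): name is "scene" or "top" or "wrist"; returns (picture, depth): 384x512x3 uint8, red, green, blue; 384x512 float32, m along the optical axis (not along the pixel's ray), 0 where there is no reading.
- imaging.camera_params(name): a dict with "intrinsics" (3x3 intrinsics, pixels), "k1" (the pictures are not rectified: a ray, as slopes to the right and down, at radius r is drawn at 1 + k1 r^2 times it, then the intrinsics apply), "camera_from_world" (4x4, takes a point from world to camera coordinates). Camera axes: x right, y up, looking along -z (the intrinsics and any distortion apply to the point x, -y, -z); pixel columns grow to the right and rows downward; lengths in m; the calibration is good to about 2 mm. A picture is of the moment at which its call begins: read the wrist's pose just before it. camera_params takes no time and is no camera call; for the wrist camera it gives the pose at the moment of the call.
- order.hand_in(): hands the job in; it is judged then, once.
The state is a dict: "time": time; "q": joint angles; "joint_velocities": joint speeds; "joint_torque": joint torques, N m; "position": TCP position; "tool_rot": TCP orientation; "ft_force": force on the tool from outside, world axes, zero at the start; "moment": the same for the moment, N m; "grip_width": finger opening in m; "grip_force": force on a finger pad.
Only numpy, scipy, OpenCV 4.12 (cv2) and the standard library are available. Lean on these libraries where they do the work, as an engineer would, in place of code of your own. Each camera call takes 0.05 s, during which the arm holds its last target. There are 200 camera calls.

## Working session

There is one attempt and no reset: what is moved stays moved. The work goes in short steps, Python scripts to look and compute and a tool call to move; the robot and the scene stay as the last step left them, time stands still between calls to the robot, and variables do not carry over. Pictures are saved under pics/ and viewed, at most 10 in all, crops included, and the job is handed in when it is done.

Besides the shell and the picture viewer there is one more tool, called after "Call:" as name(argument=value, ...) on one line, values as JSON. arm_command: Moves the arm, as the interface text tells. Its arguments: {"type":"object","properties":{"deltas":{"type":"array"},"newtons":{"type":"number"}},"required":["deltas"]}

```bash
mkdir -p pics; cat > h.py <<'E'
import numpy as np, cv2
from rig import status, imaging, order
from scipy.spatial.transform import Rotation as R
def cam(name):
    P=imaging.camera_params(name); p,d=imaging.camera(name); return p,d,P
def cloud(d,P):
    K=np.array(P["intrinsics"]);k1=P["k1"];T=np.linalg.inv(np.array(P["camera_from_world"]))
    v,u=np.mgrid[:d.shape[0],:d.shape[1]]
    x=(u-K[0,2])/K[0,0];y=(v-K[1,2])/K[1,1]
    xu,yu=x.copy(),y.copy()
    for _ in range(8):
        s=1+k1*(xu**2+yu**2);xu=x/s;yu=y/s
    c=np.stack([xu*d,-yu*d,-d],-1)
    return c@T[:3,:3].T+T[:3,3]
def save(n,p): cv2.imwrite(f"pics/{n}.png",cv2.cvtColor(p,cv2.COLOR_RGB2BGR))
E
python3 - <<'E'
from h import *
o=status.get_obs();print({k:np.round(v,3) for k,v in o.items()})
ims=[]
for n in("scene","top"):
    p,d,P=cam(n);np.savez(n+".npz",p=p,d=d,W=cloud(d,P));save(n,p)
    print(n,np.linalg.inv(P["camera_from_world"])[:3].round(3).tolist())
E
```

```text
{'time': np.float64(0.0), 'q': array([-1.341,  0.528,  1.434, -0.   ,  1.181, -0.179]), 'joint_velocities': array([ 0.002, -0.001, -0.001,  0.002,  0.001,  0.001]), 'joint_torque': array([-1.0000e-03, -4.4004e+01, -1.7659e+01,  6.3000e-02,  5.8000e-02,
       -0.0000e+00]), 'position': array([ 0.248, -0.573,  0.222]), 'tool_rot': array([ 0.979,  0.203, -0.   , -0.001]), 'ft_force': array([ 0.693, -0.021, -0.054]), 'moment': array([ 0.007, -0.06 , -0.036]), 'grip_force': np.float64(0.0), 'grip_width': np.float64(0.087)}
scene [[0.387, 0.423, -0.819, -1.135], [-0.922, 0.167, -0.349, -0.664], [-0.011, 0.89, 0.455, 1.029]]
top [[0.215, 0.764, -0.608, -0.468], [-0.977, 0.176, -0.123, -0.182], [0.013, 0.621, 0.784, 1.377]]
```

View pics/scene.png

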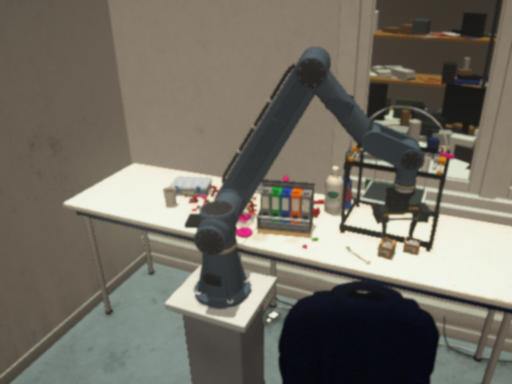

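View pics/top.png

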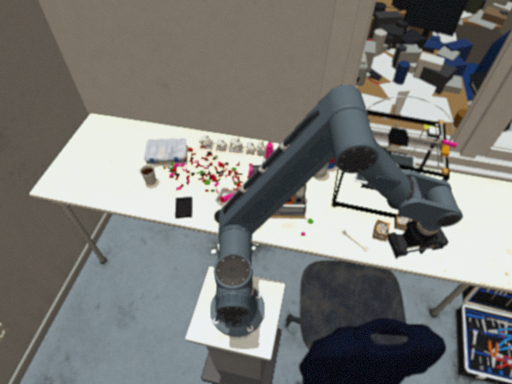

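The scene picture shows the rack at about (285,208), with grey, green, blue, orange and grey from left to right, and orange at about (296,205). In the top picture the tray is at (184,207), the cup at (148,175), and the carton sits near (381,230) by the gripper.

```bash
python3 - <<'E'
from h import *
z=np.load("scene.npz");p,W=z["p"],z["W"]
hsv=cv2.cvtColor(p,cv2.COLOR_RGB2HSV)
def seg(n,m):
    q=W[m];print(n,len(q),np.median(q,0).round(3),"min",np.percentile(q,3,axis=0).round(3),"max",np.percentile(q,97,axis=0).round(3))
v,u=np.mgrid[:384,:512];box=(u>255)&(u<318)&(v>175)&(v<240)
H,S,V=hsv[...,0],hsv[...,1],hsv[...,2]
seg("orange",box&(H>4)&(H<18)&(S>170)&(V>110)&(W[...,2]>.06))
seg("green",box&(H>45)&(H<80)&(S>120)&(W[...,2]>.06))
seg("blue",box&(H>95)&(H<125)&(S>120)&(W[...,2]>.06))
seg("rackhi",box&(W[...,2]>.185)&(W[...,2]<.21))
t=np.load("top.npz");p,W=t["p"],t["W"];g=p.max(-1)
v,u=np.mgrid[:384,:512]
m=(u>165)&(u<205)&(v>185)&(v<228)&(g<60);seg("tray",m)
r=cv2.minAreaRect(W[m][:,:2].astype(np.float32));print(r)
m=(u>138)&(u<160)&(v>162)&(v<190)&(W[...,2]>.02);seg("cup",m)
m=(u>368)&(u<392)&(v>215)&(v<243)&(W[...,2]>.02)&(W[...,2]<.09);seg("box",m)
E
```

```text
orange 128 [ 0.51  -0.106  0.178] min [ 0.5   -0.125  0.078] max [ 0.566 -0.086  0.198]
green 108 [ 0.495 -0.018  0.18 ] min [ 0.481 -0.035  0.08 ] max [0.548 0.007 0.196]
blue 96 [ 0.504 -0.058  0.181] min [ 0.49  -0.076  0.085] max [ 0.561 -0.039  0.197]
rackhi 376 [ 0.556 -0.051  0.198] min [ 0.486 -0.158  0.186] max [0.593 0.061 0.208]
tray 262 [0.4   0.356 0.004] min [ 0.347  0.321 -0.002] max [0.448 0.393 0.014]
((-0.020173192024230957, 0.11864364147186279), (1.0752367973327637, 0.07848063111305237), 29.673336029052734)
cup 234 [0.512 0.568 0.066] min [0.483 0.539 0.027] max [0.548 0.602 0.084]
box 265 [ 0.454 -0.527  0.043] min [ 0.425 -0.556  0.023] max [ 0.504 -0.496  0.064]
```

```bash
python3 - <<'E'
from h import *
for n in("scene","top"):
    z=np.load(n+".npz");W=z["W"];d=z["d"]
    q=W[(d>0)&(W[...,0]>.3)&(W[...,0]<.95)&(W[...,1]>-.75)&(W[...,1]<-.17)&(W[...,2]>.1)]
    for zl in np.arange(.1,.7,.1):
        s=q[(q[:,2]>zl)&(q[:,2]<zl+.1)]
        if len(s): print(n,zl.round(1),len(s),np.percentile(s,[1,5,50,99],axis=0)[:,:2].round(2).tolist())
for (u,v) in [(336,205),(334,208),(338,170)]: print(np.load("top.npz")["W"][v,u].round(3))
for (u,v) in [(344,228),(345,200),(347,160)]: print(np.load("scene.npz")["W"][v,u].round(3))
E
```

```text
scene 0.1 2448 [[0.54, -0.75], [0.56, -0.73], [0.8, -0.41], [0.94, -0.18]]
scene 0.2 685 [[0.54, -0.7], [0.54, -0.69], [0.84, -0.25], [0.93, -0.17]]
scene 0.3 1428 [[0.31, -0.71], [0.54, -0.7], [0.63, -0.49], [0.92, -0.18]]
scene 0.4 120 [[0.67, -0.69], [0.67, -0.69], [0.91, -0.3], [0.94, -0.17]]
scene 0.5 500 [[0.67, -0.64], [0.68, -0.6], [0.92, -0.28], [0.94, -0.19]]
scene 0.6 692 [[0.88, -0.31], [0.89, -0.3], [0.9, -0.24], [0.94, -0.17]]
top 0.1 1092 [[0.52, -0.74], [0.56, -0.71], [0.89, -0.58], [0.94, -0.17]]
top 0.2 85 [[0.55, -0.71], [0.55, -0.71], [0.81, -0.62], [0.84, -0.31]]
top 0.3 1974 [[0.54, -0.71], [0.54, -0.7], [0.67, -0.59], [0.89, -0.18]]
top 0.4 640 [[0.67, -0.69], [0.68, -0.67], [0.89, -0.24], [0.94, -0.17]]
top 0.5 869 [[0.31, -0.64], [0.68, -0.57], [0.89, -0.25], [0.94, -0.17]]
top 0.6 859 [[0.89, -0.31], [0.89, -0.3], [0.9, -0.24], [0.94, -0.17]]
[ 0.556 -0.325  0.021]
[ 0.551 -0.319  0.002]
[ 0.755 -0.313  0.04 ]
[ 0.556 -0.322  0.03 ]
[ 0.56  -0.316  0.167]
[ 0.552 -0.313  0.356]
```

Call:
arm_command(deltas=[1, 0, 0, -0.05, 0, 1, 0, 0, -0.05, 0, 1, 0, 0, -0.04, 0])

```text
time: 0.48
position: [0.2485, -0.5735, 0.3642]
tool_rot: [0.979, 0.203, 0.0, 0.0]
ft_force: [0.8, 0.3, -0.1]
grip_width: 0.0868
grip_force: 0.0
```

Call:
arm_command(deltas=[1, 0.0335, -0.0404, 0, 0, 1, 0.0335, -0.0404, 0, 0, 1, 0.0335, -0.0404, 0, 0, 1, 0.0335, -0.0404, 0, 0, 1, 0.0335, -0.0404, 0, 0, 1, 0.0335, -0.0404, 0, 0, 1, 0.0335, -0.0404, 0, 0, 1, 0.0335, -0.0404, 0, 0, 1, 0.0335, -0.0404, 0, 0, 1, 0, 0, 0, 0.1, 1, 0, 0, 0, 0.109, -1, 0, 0, 0, 0])

```text
time: 1.98
position: [0.3804, -0.1195, 0.3623]
tool_rot: [0.995, 0.101, -0.0, -0.0]
ft_force: [-0.0, 0.9, -0.5]
grip_width: 0.0828
grip_force: 0.0
```

```bash
python3 - <<'E'
from h import *
o=status.get_obs();print(o["position"],o["tool_rot"])
for n in("wrist","top"):
    p,d,P=cam(n);np.savez(n+"1.npz",p=p,d=d,W=cloud(d,P))
    if n=="wrist": save("wrist1",p)
    print(n,np.linalg.inv(P["camera_from_world"])[:3].round(3).tolist())
E
```

```text
[ 0.38035335 -0.11954505  0.36229972] [ 9.94918352e-01  1.00684415e-01 -2.75923366e-04 -2.12851065e-04]
wrist [[0.2, 0.942, 0.269, 0.453], [-0.98, 0.193, 0.054, -0.104], [-0.001, -0.274, 0.962, 0.525]]
top [[0.215, 0.764, -0.608, -0.468], [-0.977, 0.176, -0.123, -0.182], [0.013, 0.621, 0.784, 1.377]]
```

View pics/wrist1.png

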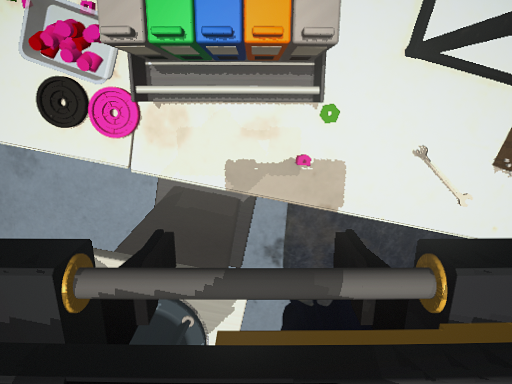

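The wrist picture shows the row at the top edge, with the orange cassette's top front at (267,45), its lip at (267,32), and the rail running level from (137,89) to (320,90).

```bash
python3 - <<'E'
from h import *
z=np.load("wrist1.npz");p,W,d=z["p"],z["W"],z["d"]
hsv=cv2.cvtColor(p,cv2.COLOR_RGB2HSV);H,S=hsv[...,0],hsv[...,1]
v,u=np.mgrid[:384,:512];box=(v<75)&(u>95)&(u<345)
def st(n,m):
    q=W[m];print(n,len(q),np.median(q,0).round(4))
    return np.median(q,0)
C={}
for n,lo,hi in(("green",45,80),("blue",100,125),("orange",6,20)):
    m=box&(H>=lo)&(H<=hi)&(S>120)&(W[...,2]>.168)
    print(n,"z hist",np.histogram(W[m][:,2],bins=np.arange(.168,.208,.004))[0])
    q=W[m&(W[...,2]>.190)];C[n]=np.median(q,0);print(" lip",len(q),C[n].round(4),"cols",u[m].min(),u[m].max())
# rail
m=(v>80)&(v<100)&(u>140)&(u<316)&(W[...,2]>.070)&(W[...,2]<.090)
q=W[m];l=cv2.fitLine(q[:,:2].astype(np.float32),cv2.DIST_HUBER,0,.01,.01).ravel();print("rail",len(q),l,"yaw",np.arctan(-l[0]/l[1]),np.percentile(q[:,2],[50,95]))
# front top edge of row
pts=[]
for uu in range(110,335):
    c=W[:75,uu];k=np.where((c[:,2]>.172)&(c[:,2]<.186))[0]
    if len(k): pts.append(c[k.max()])
pts=np.array(pts);l=cv2.fitLine(pts[:,:2].astype(np.float32),cv2.DIST_HUBER,0,.001,.001).ravel();print("front",len(pts),l,"yaw",np.arctan(-l[0]/l[1]))
a=C["green"]-C["orange"];print("yaw lips",np.arctan2(-a[0],a[1]),np.linalg.norm(a))
# tray from top cam
z=np.load("top1.npz");p,W=z["p"],z["W"]
v,u=np.mgrid[:384,:512]
m=((u>165)&(u<205)&(v>185)&(v<228)&(p.max(-1)<70)).astype(np.uint8)
n,lab,s,_=cv2.connectedComponentsWithStats(m);k=1+s[1:,4].argmax();q=W[lab==k]
print(s[k],cv2.minAreaRect(q[np.abs(q[:,2])<.04][:,:2].astype(np.float32)))
E
```

```text
green z hist [ 39  73 807 885  34  33 161 110   0]
 lip 309 [ 0.4954 -0.0162  0.1958] cols 145 209
blue z hist [ 41  26 850 893  18  11 138 135   0]
 lip 285 [ 0.5039 -0.0589  0.196 ] cols 194 242
orange z hist [ 37  15 895 860  16  17 120 116   0]
 lip 250 [ 0.513  -0.1042  0.196 ] cols 244 290
rail 1458 [ 0.19468206 -0.9808664   0.45802504 -0.07140648] yaw 0.1959333 [0.08004756 0.08182948]
front 224 [ 0.19541971 -0.9807197   0.4970885  -0.06251517] yaw 0.1966854
yaw lips 0.1980469888597738 0.0897612779785016
[ 166  186   39   42 1580] ((0.0, 0.0), (0.0, 0.0), 0.0)
```

Call:
arm_command(deltas=[-1, 0.053, 0.004, 0, 0.005, -1, 0.053, 0.004, 0, 0, -1, 0.053, 0.003, 0.03, 0, -1, 0, 0, 0.05, 0, -1, 0, 0, 0.05, 0, -1, 0, 0, 0.02, 0, -1, 0, 0, 0, 0], newtons=10)

```text
time: 2.95
position: [0.5374, -0.0996, 0.2105]
tool_rot: [0.995, 0.097, -0.002, -0.001]
ft_force: [0.0, -0.2, 0.3]
grip_width: 0.007
grip_force: 0.0
```

```bash
cat >> h.py <<'E'
def XY(p): c,s=np.cos(.197),np.sin(.197); return np.round([c*p[0]+s*p[1],-s*p[0]+c*p[1],p[2]],4)
E
python3 - <<'E'
from h import *
o=status.get_obs();print(XY(o["position"]),o["tool_rot"],o["ft_force"],o["grip_width"])
p,d,P=cam("wrist");np.savez("wrist2.npz",p=p,d=d,W=cloud(d,P));save("wrist2",p)
E
```

```text
[ 0.5075 -0.2028  0.2105] [ 0.9952454   0.09736554 -0.00225267 -0.00121042] [ 0.01568978 -0.23278602  0.32521338] 0.007027920289657811
```

View pics/wrist2.png

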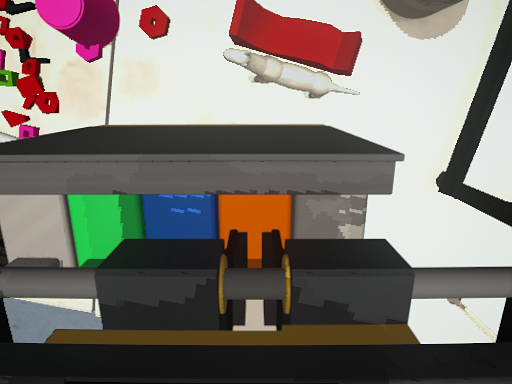

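The fingers are shut and sit on the orange top (columns 228-285 of orange's 220-292), between the lip and the hood's front edge (row 193). Next I lower them behind the lip and begin the pull.

Call:
arm_command(deltas=[-1, 0, 0, 0.012, 0, -1, 0, 0, 0.012, 0, -1, 0, 0, 0, 0, -1, -0.007, 0, 0, 0, -1, -0.007, 0, 0, 0, -1, -0.008, 0, -0.001, 0, -1, -0.008, 0, -0.001, 0, -1, -0.008, 0, 0, 0, -1, 0, 0, 0, 0])

```text
time: 4.12
position: [0.5006, -0.1071, 0.1906]
tool_rot: [0.995, 0.097, -0.0, -0.0]
ft_force: [0.9, 0.9, -0.3]
grip_width: 0.0005
grip_force: 0.2
```

```bash
python3 - <<'E'
from h import *
o=status.get_obs();print(XY(o["position"]),o["ft_force"],o["grip_width"])
p,d,P=cam("scene");save("s3",cv2.resize(p[165:250,230:350],None,fx=5,fy=5))
E
```

```text
[ 0.47   -0.2031  0.1906] [ 0.9489026   0.90738754 -0.34580636] 0.0005106137874148157
```

View pics/s3.png

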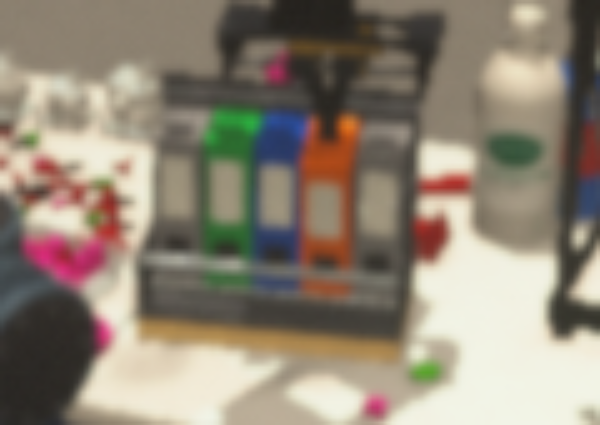

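It is tipping, and only the orange cassette has moved. I continue along the arc.

Call:
arm_command(deltas=[-1, -0.0095, 0, 0.0015, 0, -1, -0.0095, 0, 0.002, 0, -1, -0.0095, 0, 0.0025, 0, -1, -0.0095, 0, 0.002, 0, -1, -0.007, 0, 0.002, 0, -1, -0.006, 0, 0.002, 0, -1, -0.005, 0, 0.002, 0, -1, -0.005, 0, 0.002, 0, -1, -0.004, 0, 0.002, 0, -1, 0, 0, 0, 0, -1, 0, 0, 0, 0])

```text
time: 5.55
position: [0.4379, -0.1197, 0.1726]
tool_rot: [0.995, 0.097, 0.0, 0.0]
ft_force: [0.1, 0.7, 0.1]
grip_width: 0.0004
grip_force: 0.0
```

```bash
python3 - <<'E'
from h import *
o=status.get_obs();print(XY(o["position"]),o["ft_force"],o["grip_width"])
p,d,P=cam("scene");save("s4",cv2.resize(p[165:250,230:350],None,fx=5,fy=5))
E
```

```text
[ 0.4059 -0.2031  0.1726] [0.13459923 0.73589727 0.12346946] 0.00040779616978267163
```

View pics/s4.png

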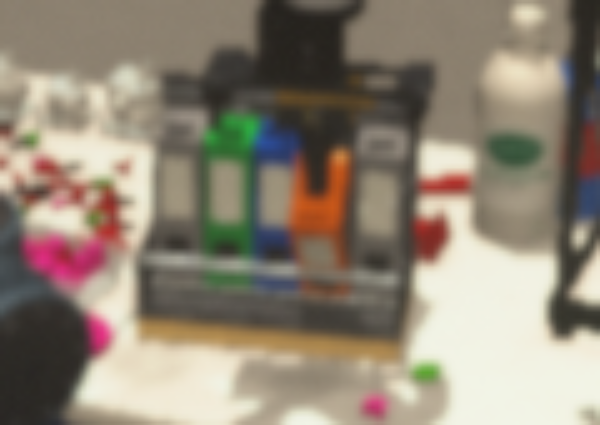

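The orange cassette now leans on the rail and the neighbours are still standing. I raise the tool, open it and back off to measure.

Call:
arm_command(deltas=[-1, 0, 0, -0.03, 0, -1, 0, 0, -0.05, 0, 1, -0.02, 0, -0.05, 0, 1, -0.025, 0, -0.03, 0, 1, 0, 0, 0, 0])

```text
time: 6.22
position: [0.3938, -0.129, 0.3349]
tool_rot: [0.995, 0.097, 0.002, 0.002]
ft_force: [-0.0, 0.3, -0.3]
grip_width: 0.023
grip_force: 0.0
```

```bash
python3 - <<'E'
from h import *
o=status.get_obs();print(XY(o["position"]),o["ft_force"],o["grip_width"])
p,d,P=cam("wrist");W=cloud(d,P);save("wrist5",p)
hsv=cv2.cvtColor(p,cv2.COLOR_RGB2HSV);H,S=hsv[...,0],hsv[...,1]
m=(H>=5)&(H<=20)&(S>140)&(W[...,2]>.1)&(W[...,2]<.23)&(d>0)&(np.abs(W[...,1]+.12)<.06)
q=np.array([XY(x) for x in W[m]]);print(len(q),np.percentile(q,[2,50,98],axis=0).round(4))
for zl in np.arange(.13,.21,.01):
    s=q[(q[:,2]>zl)&(q[:,2]<zl+.01)]
    if len(s): print(zl.round(2),len(s),np.percentile(s,[3,50,97],axis=0).round(4).tolist())
E
```

```text
[ 0.361  -0.2036  0.3349] [-0.00611962  0.30376678 -0.29725474] 0.022951314689427075
5982 [[ 0.3864 -0.2229  0.1053]
 [ 0.446  -0.2021  0.1677]
 [ 0.5132 -0.1815  0.1933]]
0.13 295 [[0.4873, -0.2228, 0.1306], [0.491, -0.2022, 0.1351], [0.4951, -0.1816, 0.1398]]
0.14 309 [[0.4796, -0.2225, 0.1405], [0.4835, -0.2022, 0.1453], [0.4872, -0.182, 0.1498]]
0.15 704 [[0.3902, -0.2228, 0.1505], [0.4005, -0.2018, 0.1567], [0.4794, -0.1817, 0.1599]]
0.16 1279 [[0.3834, -0.222, 0.1603], [0.4073, -0.2022, 0.1656], [0.4712, -0.1827, 0.1697]]
0.17 1037 [[0.4142, -0.2225, 0.1704], [0.4238, -0.2021, 0.1753], [0.4633, -0.182, 0.1798]]
0.18 1086 [[0.4273, -0.2225, 0.1803], [0.4368, -0.2021, 0.1849], [0.4557, -0.182, 0.1896]]
0.19 544 [[0.4394, -0.2227, 0.1903], [0.4443, -0.2021, 0.1925], [0.4485, -0.1823, 0.1946]]
```

View pics/wrist5.png

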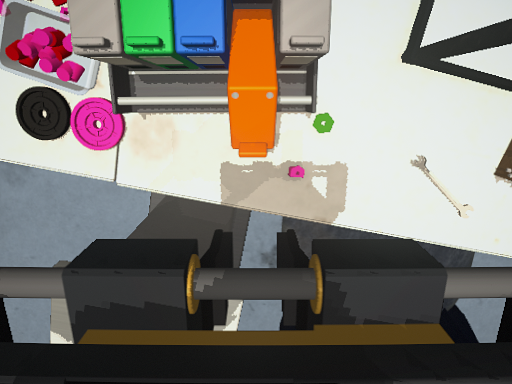

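The orange cassette's rear top corner is at X≈0.447, z≈0.195, which fits a 36° lean. The upper sides are exposed (columns 230-280, rows 90-150), and its centre line is Y≈-0.202.

Call:
arm_command(deltas=[1, 0.023, -0.0014, 0, 0, 1, 0.023, 0, 0, 0, 1, 0.023, 0, 0, 0, 1, 0, 0, 0.02, 0, 1, 0, 0, 0.04, 0, 1, 0, 0, 0.04, 0, 1, 0, 0, 0.04, 0, 1, 0, 0, 0.03, 0, 1, 0, 0, 0.019, 0, 1, 0, 0, 0.01, 0, 1, 0, 0, 0, 0])

```text
time: 7.65
position: [0.4604, -0.1131, 0.1323]
tool_rot: [0.995, 0.097, -0.001, -0.001]
ft_force: [-0.1, 0.1, 0.0]
grip_width: 0.0874
grip_force: 0.0
```

```bash
python3 - <<'E'
from h import *
o=status.get_obs();print(XY(o["position"]),o["ft_force"],o["grip_width"])
E
```

```text
[ 0.4294 -0.201   0.1323] [-0.14935813  0.10768021  0.00032831] 0.08735642047179643
```

Call:
arm_command(deltas=[1, 0, 0.001, 0, 0, -1, 0, 0, 0, 0, -1, 0, 0, 0, 0, -1, 0, 0, 0, 0, -1, 0, 0, 0, 0, -1, 0, 0, 0, 0, -1, 0, 0, 0, 0, -1, 0, 0, 0, 0, -1, -0.005, 0, -0.008, 0, -1, -0.005, 0, -0.01, 0, -1, 0, 0, 0, 0], newtons=14)

```text
time: 9.02
position: [0.4511, -0.1168, 0.1524]
tool_rot: [0.995, 0.097, 0.001, 0.0]
ft_force: [-0.2, -0.0, -2.5]
grip_width: 0.0438
grip_force: 14.0
```

```bash
cat > look.py <<'E'
from h import *
import sys
o=status.get_obs();print(XY(o["position"]),o["ft_force"],o["grip_width"],o["grip_force"])
p,d,P=cam("scene");W=cloud(d,P)
if len(sys.argv)>1: u0,v0,u1,v1=map(int,sys.argv[2:]);save(sys.argv[1],cv2.resize(p[v0:v1,u0:u1],None,fx=5,fy=5))
p,d,P=cam("wrist");W=cloud(d,P);np.savez("w.npz",p=p,W=W)
hsv=cv2.cvtColor(p,cv2.COLOR_RGB2HSV);H,S=hsv[...,0],hsv[...,1]
t=o["position"]
m=(H>=5)&(H<=20)&(S>140)&(d>0)&(np.hypot(W[...,0]-t[0],W[...,1]-t[1])<.15)&(W[...,2]>.02)&(W[...,2]<t[2]+.09)
a=R.from_quat(o["tool_rot"]).as_matrix()
q=(W[m]-t)@a   # tool frame coords
print(len(q))
# profile: tool x (forward) vs -z
for zl in np.arange(-.08,.14,.01):
    s=q[(q[:,2]>zl)&(q[:,2]<zl+.01)]
    if len(s)>8: print("tz",zl.round(2),len(s),np.percentile(s[:,0],[3,50,97]).round(4),np.percentile(s[:,1],[3,97]).round(4))
E
python3 look.py
```

```text
[ 0.4195 -0.2028  0.1524] [-0.18936506 -0.0299812  -2.49098859] 0.04377369220206295 13.998881103470922
25864
tz -0.08 63 [0.001  0.0319 0.0341] [-0.0788  0.0782]
tz -0.06 2911 [0.0023 0.0217 0.0248] [-0.0204  0.0194]
tz -0.05 4862 [-0.01    0.0265  0.032 ] [-0.0205  0.0196]
tz -0.04 3930 [-0.0231  0.0343  0.0396] [-0.0206  0.0194]
tz -0.03 2730 [-0.0282  0.0429  0.0473] [-0.0207  0.0195]
tz -0.02 2071 [0.0471 0.051  0.0549] [-0.0208  0.0196]
tz -0.01 1778 [0.0548 0.0587 0.0625] [-0.0207  0.0196]
tz -0.0 1557 [0.0624 0.0663 0.0703] [-0.0206  0.0197]
tz 0.01 1261 [0.0703 0.0736 0.0775] [-0.0207  0.0197]
tz 0.02 1172 [0.0771 0.0812 0.0849] [-0.021   0.0192]
tz 0.03 1058 [0.085  0.0888 0.0929] [-0.0208  0.0197]
tz 0.04 931 [0.0925 0.0966 0.1004] [-0.0211  0.0197]
tz 0.05 538 [0.0994 0.103  0.1052] [-0.0208  0.0205]
```

Call:
arm_command(deltas=[-1, -0.008, 0, -0.012, 0, -1, -0.008, 0, -0.015, 0, -1, -0.008, 0, -0.018, 0, -1, -0.008, 0, -0.02, 0, -1, -0.006, 0, -0.02, 0, -1, -0.006, 0, -0.02, 0, -1, -0.006, 0, -0.02, 0, -1, -0.005, 0, -0.02, 0, -1, 0, 0, -0.015, 0, -1, 0, 0, 0, 0])

```text
time: 10.38
position: [0.3974, -0.1276, 0.3132]
tool_rot: [0.995, 0.097, 0.001, 0.001]
ft_force: [-0.8, 0.2, -3.0]
grip_width: 0.0437
grip_force: 14.0
```

```bash
python3 look.py s6 230 130 350 245
```

```text
[ 0.3647 -0.2029  0.3132] [-0.84737454  0.19043972 -3.01406959] 0.04368855410037456 13.999030102277175
25923
tz -0.08 96 [0.001  0.0318 0.0343] [-0.0277  0.078 ]
tz -0.06 2577 [0.0186 0.0211 0.0239] [-0.0207  0.0191]
tz -0.05 4919 [-0.0098  0.0256  0.0311] [-0.0209  0.0192]
tz -0.04 4007 [-0.0226  0.0334  0.0387] [-0.021   0.0191]
tz -0.03 2786 [-0.0287  0.0418  0.0464] [-0.0212  0.019 ]
tz -0.02 2069 [0.0462 0.05   0.054 ] [-0.0212  0.019 ]
tz -0.01 1807 [0.0539 0.0576 0.0615] [-0.0213  0.019 ]
tz -0.0 1532 [0.0614 0.0653 0.069 ] [-0.021   0.0189]
tz 0.01 1291 [0.0693 0.0726 0.0765] [-0.0211  0.019 ]
tz 0.02 1163 [0.0765 0.0801 0.0838] [-0.0213  0.0186]
tz 0.03 1046 [0.0839 0.0877 0.0917] [-0.0211  0.0191]
tz 0.04 929 [0.0918 0.0954 0.0992] [-0.0214  0.0188]
tz 0.05 579 [0.0993 0.1019 0.1045] [-0.0211  0.0189]
```

View pics/s6.png

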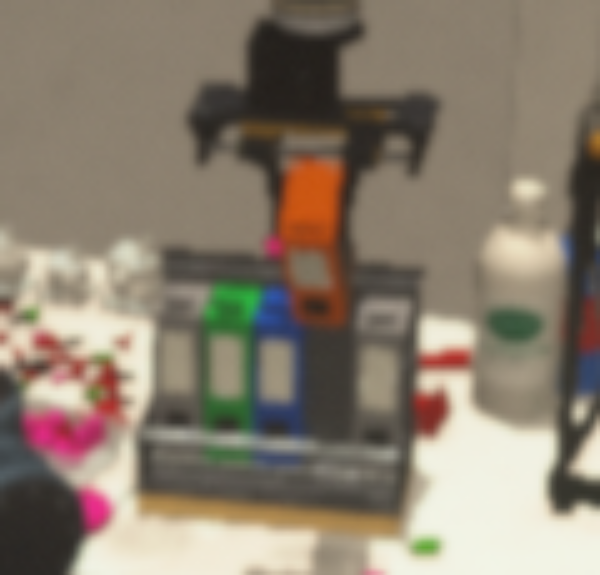

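The cassette is out of the rack, tilted about 37° in the grip, and the others are standing. I carry it left at height and stop short of the tray to measure it.

Call:
arm_command(deltas=[-1, 0.003, -0.0156, 0, 0, -1, 0.006, -0.03, 0, 0, -1, 0.009, -0.045, 0, 0, -1, 0.009, -0.045, 0, 0, -1, 0.009, -0.045, 0, 0, -1, 0.009, -0.045, 0, 0, -1, -0.004, -0.041, 0, 0, -1, -0.004, -0.041, 0, 0, -1, -0.004, -0.041, 0, 0, -1, -0.002, -0.03, 0, 0, -1, -0.001, -0.011, 0, 0, -1, 0, 0, 0, 0])

```text
time: 11.98
position: [0.3505, 0.2611, 0.3111]
tool_rot: [0.995, 0.098, -0.001, 0.0]
ft_force: [-0.3, -0.4, -2.8]
grip_width: 0.0437
grip_force: 14.0
```

```bash
python3 look.py|tail -4; python3 - <<'E'
from h import *
o=status.get_obs();print(o["position"],o["tool_rot"])
z=np.load("w.npz");p=z["p"];save("wrist7",p);print(z["W"][::60,::60].shape)
p,d,P=cam("top");np.savez("top7.npz",p=p,W=cloud(d,P))
E
```

```text
tz 0.02 1153 [0.0782 0.0818 0.0856] [-0.0201  0.02  ]
tz 0.03 1042 [0.0857 0.0895 0.0932] [-0.02    0.0201]
tz 0.04 891 [0.0933 0.0969 0.1011] [-0.0199  0.0201]
tz 0.05 484 [0.1007 0.1033 0.1053] [-0.0199  0.0201]
[0.35120173 0.2602035  0.31125723] [ 9.95275294e-01  9.70915508e-02 -3.89999284e-04  4.10771799e-04]
(7, 9, 3)
```

View pics/wrist7.png

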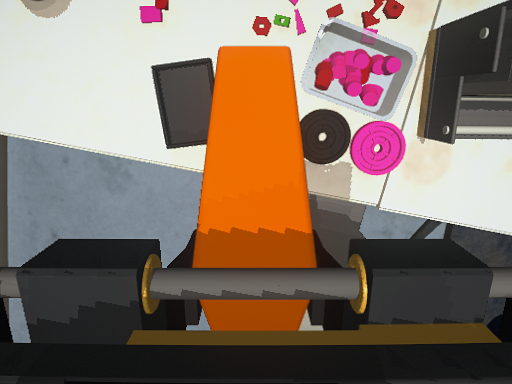

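The tray is at columns 152-214, rows 58-150, and only its right-hand edge is partly hidden by the cassette.

```bash
python3 - <<'E'
from h import *
z=np.load("w.npz");p,W=z["p"],z["W"]
v,u=np.mgrid[:384,:512]
m=((u>140)&(u<219)&(v>48)&(v<160)&(p.max(-1)<100)&(W[...,2]<.03)&(W[...,2]>-.01)).astype(np.uint8)
n,lab,s,_=cv2.connectedComponentsWithStats(m);k=1+s[1:,4].argmax();print(s[k])
q=W[lab==k];print(np.histogram(q[:,2],bins=np.arange(-.01,.03,.004))[0])
for a,b in((.012,.03),(-.01,.03)):
    r=cv2.minAreaRect((q[(q[:,2]>a)&(q[:,2]<b)][:,:2]*1000).astype(np.float32));print(r)
    print(cv2.boxPoints(r).round(1).tolist())
f=q[(q[:,2]>.002)&(q[:,2]<.009)];r=cv2.minAreaRect((f[:,:2]*1000).astype(np.float32));print("floor",r)
z=np.load("top7.npz");p,W=z["p"],z["W"]
m=((u>165)&(u<205)&(v>185)&(v<228)&(p.max(-1)<70)&(np.abs(W[...,2])<.03)).astype(np.uint8)
n,lab,s,_=cv2.connectedComponentsWithStats(m);k=1+s[1:,4].argmax();q=W[lab==k]
print("top",s[k],cv2.minAreaRect((q[:,:2]*1000).astype(np.float32)))
E
```

```text
[ 151   58   63   91 4414]
[   0    0    4 2735  777  100  478  320    0]
((400.1987609863281, 359.2827453613281), (106.35414123535156, 75.49368286132812), 17.99012565612793)
[[338.0, 378.79998779296875], [361.29998779296875, 307.0], [462.3999938964844, 339.79998779296875], [439.1000061035156, 411.6000061035156]]
((399.1959228515625, 358.95709228515625), (108.46294403076172, 75.49368286132812), 17.99012565612793)
[[336.0, 378.1000061035156], [359.29998779296875, 306.29998779296875], [462.3999938964844, 339.79998779296875], [439.1000061035156, 411.6000061035156]]
floor ((398.35015869140625, 356.4670715332031), (104.24424743652344, 72.25945281982422), 18.80012321472168)
top [176 198  15  20 275] ((397.83526611328125, 358.2212219238281), (111.07542419433594, 66.0713119506836), 20.02886199951172)
```

Call:
arm_command(deltas=[-1, 0, 0, 0, -0.06, -1, 0, 0, 0, -0.059, -1, -0.004, -0.026, 0.01, 0, -1, -0.004, -0.027, 0.03, 0, -1, -0.004, -0.026, 0.04, 0, -1, 0, 0, 0.04, 0, -1, 0, 0, 0.03, 0, -1, 0, 0, 0.02, 0, -1, 0, 0, 0.01, 0, -1, 0, 0, 0, 0])

```text
time: 13.38
position: [0.316, 0.3318, 0.1313]
tool_rot: [0.988, 0.156, -0.0, 0.0]
ft_force: [0.1, -0.3, -1.9]
grip_width: 0.0442
grip_force: 14.0
```

```bash
cat >> h.py <<'E'
def T(p): c,s=np.cos(.314),np.sin(.314); x,y=p[0]-.400,p[1]-.359; return np.round([c*x+s*y,-s*x+c*y,p[2]],4)
E
cat > chk.py <<'E'
from h import *
o=status.get_obs();a=o["tool_rot"];print("tray",T(o["position"]),"yaw",2*np.arctan2(a[1],a[0]),"f",o["ft_force"].round(2),o["grip_width"],o["grip_force"])
p,d,P=cam("wrist");W=cloud(d,P);hsv=cv2.cvtColor(p,cv2.COLOR_RGB2HSV);H,S=hsv[...,0],hsv[...,1]
c,s=np.cos(.314),np.sin(.314);w=W-[.4,.359,0];w=np.stack([c*w[...,0]+s*w[...,1],-s*w[...,0]+c*w[...,1],w[...,2]],-1)
m=(H>=5)&(H<=20)&(S>140)&(d>0)&(np.abs(w[...,0])<.15)&(np.abs(w[...,1])<.06)&(w[...,2]>.0)&(w[...,2]<.24)
q=w[m];print(len(q))
for zl in np.arange(0,.22,.015):
    s=q[(q[:,2]>zl)&(q[:,2]<zl+.015)]
    if len(s)>15: print(zl.round(3),len(s),np.percentile(s[:,0],[3,50,97]).round(4),np.percentile(s[:,1],[3,97]).round(4))
m=(u:=np.mgrid[:384,:512][1])*0+(p.max(-1)<100)*(w[...,2]>.012)*(w[...,2]<.024)*(np.abs(w[...,0])<.075)*(np.abs(w[...,1])<.06)
if m.sum()>50: print("rim",m.sum(),cv2.minAreaRect((w[m>0][:,:2]*1000).astype(np.float32)))
E
python3 chk.py
```

```text
tray [-8.830e-02  1.000e-04  1.313e-01] yaw 0.3125730996708503 f [ 0.11 -0.3  -1.85] 0.0442126600537033 13.998908575158566
32248
0.0 37 [-0.0062  0.0063  0.0257] [-0.0321  0.0334]
0.015 20 [-0.0373 -0.018  -0.0098] [-0.0322  0.0375]
0.075 1284 [0.0058 0.0108 0.0166] [-0.0195  0.0207]
0.09 1554 [-0.0057 -0.0003  0.0052] [-0.0194  0.0207]
0.105 1849 [-0.0167 -0.0118 -0.0062] [-0.0195  0.0206]
0.12 2340 [-0.0282 -0.023  -0.0172] [-0.0197  0.0207]
0.135 2942 [-0.0399 -0.0344 -0.0285] [-0.0198  0.0208]
0.15 4327 [-0.1157 -0.0469 -0.0401] [-0.0196  0.0208]
0.165 6772 [-0.1064 -0.0597 -0.0517] [-0.0195  0.0206]
0.18 3727 [-0.0878 -0.0664 -0.0625] [-0.0193  0.0205]
0.195 32 [-0.0608 -0.0572 -0.0556] [-0.0255  0.0273]
0.21 1352 [-0.0662 -0.0577 -0.0523] [-0.0265  0.0274]
rim 2224 ((7.346485137939453, 0.6352691650390625), (92.21019744873047, 75.7172622680664), 0.1686210036277771)
```

Call:
arm_command(deltas=[-1, 0, 0, 0.01, 0, -1, 0, 0, 0.008, 0, -1, 0, 0, 0.002, 0, -1, 0, 0, 0.001, 0, -1, 0, 0, 0.001, 0, -1, 0, 0, 0, 0])

```text
time: 14.18
position: [0.3167, 0.3329, 0.11]
tool_rot: [0.988, 0.156, 0.001, -0.001]
ft_force: [2.4, 0.7, 0.5]
grip_width: 0.0443
grip_force: 14.0
```

Call:
arm_command(deltas=[-1, 0, 0, 0.001, 0, -1, 0, 0, 0, 0])

```text
time: 14.42
position: [0.3161, 0.3327, 0.1088]
tool_rot: [0.988, 0.156, 0.001, -0.0]
ft_force: [2.5, 1.2, 2.3]
grip_width: 0.044
grip_force: 14.0
```

Call:
arm_command(deltas=[-1, 0, 0, 0.001, 0, -1, 0, 0, 0, 0])

```text
time: 14.68
position: [0.3156, 0.3324, 0.1075]
tool_rot: [0.988, 0.156, 0.0, -0.0]
ft_force: [0.8, 1.6, 2.6]
grip_width: 0.0444
grip_force: 14.0
```

Call:
arm_command(deltas=[-1, 0, 0, 0.001, 0, -1, 0, 0, 0, 0])

```text
time: 14.92
position: [0.3147, 0.332, 0.1066]
tool_rot: [0.988, 0.156, -0.001, 0.0]
ft_force: [0.1, 1.0, 5.4]
grip_width: 0.0439
grip_force: 14.0
```

Call:
arm_command(deltas=[-1, 0, 0, 0, 0, -1, 0.007, 0, -0.0025, 0, -1, 0.007, 0, -0.0025, 0, -1, 0.007, 0, -0.002, 0, -1, 0.007, 0, -0.0015, 0, -1, 0.006, 0, -0.001, 0, -1, 0, 0, 0, 0], newtons=9)

```text
time: 15.8
position: [0.3486, 0.343, 0.1161]
tool_rot: [0.988, 0.156, 0.0, -0.0]
ft_force: [0.3, 0.1, -2.1]
grip_width: 0.0438
grip_force: 9.0
```

```bash
python3 chk.py
```

```text
tray [-0.0538  0.0006  0.1161] yaw 0.31341594870505823 f [ 0.31  0.1  -2.15] 0.04384498595322774 8.998065999912797
33059
0.0 32 [0.0175 0.0319 0.0486] [-0.0319  0.0346]
0.015 24 [-0.0073  0.0067  0.051 ] [-0.0266  0.0379]
0.06 982 [0.0462 0.0504 0.0544] [-0.0187  0.0215]
0.075 1697 [0.0339 0.0395 0.046 ] [-0.0187  0.0215]
0.09 2023 [0.0216 0.0271 0.0333] [-0.0187  0.0215]
0.105 2494 [0.0091 0.0147 0.0211] [-0.019   0.0213]
0.12 3127 [-0.0033  0.0024  0.0088] [-0.019   0.0216]
0.135 4642 [-0.0827 -0.0111 -0.0038] [-0.0187  0.0214]
0.15 6688 [-0.0709 -0.0244 -0.0163] [-0.0189  0.0212]
0.165 3978 [-0.0542 -0.0323 -0.0281] [-0.0188  0.021 ]
0.18 37 [-0.0489 -0.0231 -0.0212] [-0.0254  0.0281]
0.195 1357 [-0.0317 -0.0238 -0.0179] [-0.0347  0.028 ]
0.21 5978 [-0.0312 -0.0304 -0.0295] [-0.051   0.0263]
rim 1095 ((18.17706871032715, 0.71990966796875), (70.4071273803711, 75.44351196289062), 0.1252015382051468)
```

The toe slid along the floor instead of pivoting, and the tilt is about 39°. I will hold the cassette just above the tray floor, centred, and ease the grip so that it swings upright under its own weight.

Call:
arm_command(deltas=[-1, 0, 0, -0.008, 0, -1, 0.012, 0.0006, 0, 0, -1, 0.015, 0, 0, 0, -1, 0.014, 0, 0, 0, -1, 0.008, 0, 0, 0, -1, 0, 0, 0, 0])

```text
time: 16.6
position: [0.3955, 0.3575, 0.1238]
tool_rot: [0.988, 0.156, 0.0, -0.0]
ft_force: [-0.5, -0.5, -2.7]
grip_width: 0.0441
grip_force: 9.0
```

Call:
arm_command(deltas=[-1, 0, 0, 0, 0, -1, 0, 0, 0, 0], newtons=7)

```text
time: 16.85
position: [0.394, 0.3571, 0.1239]
tool_rot: [0.988, 0.156, -0.0, 0.0]
ft_force: [0.4, 0.6, -1.9]
grip_width: 0.0438
grip_force: 7.0
```

```bash
python3 chk.py
```

```text
tray [-0.0063  0.      0.1239] yaw 0.31400788330784835 f [ 0.4   0.6  -1.87] 0.043786978483169044 6.998103388468735
32953
0.06 230 [0.0993 0.101  0.1019] [-0.019  0.021]
0.075 1535 [0.0876 0.0935 0.0997] [-0.0192  0.0207]
0.09 1851 [0.0751 0.0808 0.087 ] [-0.0192  0.0209]
0.105 2163 [0.0631 0.0686 0.0745] [-0.0191  0.0208]
0.12 2805 [0.0506 0.0563 0.0627] [-0.0195  0.0209]
0.135 3591 [-0.0359  0.0437  0.0503] [-0.0194  0.0209]
0.15 5678 [-0.0321  0.0298  0.0378] [-0.0194  0.0207]
0.165 7248 [-0.0148  0.0175  0.0254] [-0.0195  0.0206]
0.18 449 [0.0124 0.0133 0.0147] [-0.0192  0.0195]
0.195 410 [0.0153 0.0272 0.03  ] [-0.026   0.0274]
0.21 6775 [0.0165 0.0173 0.0269] [-0.0512  0.027 ]
```

Call:
arm_command(deltas=[-1, 0, 0, 0, 0, -1, 0, 0, 0, 0], newtons=5.5)

```text
time: 17.15
position: [0.3946, 0.3573, 0.1241]
tool_rot: [0.988, 0.156, 0.0, -0.0]
ft_force: [0.3, 0.1, -2.4]
grip_width: 0.0443
grip_force: 5.5
```

```bash
python3 chk.py
```

```text
tray [-5.700e-03  1.000e-04  1.241e-01] yaw 0.3138926731354849 f [ 0.25  0.1  -2.4 ] 0.0443409713683881 5.498189333884511
32955
0.06 202 [0.1001 0.1018 0.1027] [-0.0195  0.0211]
0.075 1525 [0.0888 0.0943 0.1005] [-0.0191  0.0209]
0.09 1853 [0.076  0.0816 0.0882] [-0.0192  0.0209]
0.105 2149 [0.0638 0.0693 0.0757] [-0.0189  0.0208]
0.12 2786 [0.0513 0.0573 0.0634] [-0.0194  0.0209]
0.135 3571 [-0.0352  0.0446  0.051 ] [-0.0194  0.021 ]
0.15 5666 [-0.0315  0.0306  0.0386] [-0.0193  0.0207]
0.165 7284 [-0.0143  0.0183  0.0262] [-0.0196  0.0207]
0.18 509 [0.0131 0.0139 0.0153] [-0.0185  0.0196]
0.195 380 [0.0155 0.0277 0.0306] [-0.0259  0.0273]
0.21 6730 [0.017  0.0179 0.0277] [-0.0513  0.0271]
```

Call:
arm_command(deltas=[-1, -0.004, 0, 0, 0, -1, 0, 0, 0.0055, 0, -1, 0, 0, 0.0055, 0, -1, 0.005, 0, 0, 0, -1, 0.0065, 0, -0.0025, 0, -1, 0.0065, 0, -0.0025, 0, -1, 0.0065, 0, -0.002, 0, -1, 0.0067, 0, -0.0016, 0, -1, 0, 0, 0, 0], newtons=5)

```text
time: 18.32
position: [0.422, 0.3662, 0.1218]
tool_rot: [0.988, 0.156, 0.001, -0.0]
ft_force: [-0.2, -0.3, -1.2]
grip_width: 0.044
grip_force: 5.0
```

```bash
python3 chk.py
```

```text
tray [0.0231 0.     0.1218] yaw 0.3134979014829424 f [-0.24 -0.28 -1.23] 0.04400422365825897 4.9998803757625865
28241
0.045 489 [0.1021 0.1047 0.1068] [-0.0191  0.0205]
0.06 758 [0.0955 0.0984 0.1021] [-0.019   0.0203]
0.075 989 [0.0881 0.0917 0.095 ] [-0.019   0.0206]
0.09 1204 [0.0811 0.0843 0.0881] [-0.0191  0.0206]
0.105 1501 [0.0738 0.0772 0.0807] [-0.0192  0.0205]
0.12 1910 [0.0665 0.0699 0.0736] [-0.0195  0.0207]
0.135 2428 [0.0592 0.0627 0.0664] [-0.0194  0.0208]
0.15 3583 [0.006  0.0551 0.0593] [-0.0197  0.0209]
0.165 7283 [0.0098 0.0459 0.0518] [-0.0196  0.0206]
0.18 703 [0.0429 0.044  0.0457] [-0.0193  0.0198]
0.195 710 [0.0445 0.0557 0.0591] [-0.0261  0.0273]
0.21 6629 [0.0456 0.0465 0.0543] [-0.0512  0.0269]
```

The tilt is now 25.6°, so pivoting against the tray's rear wall works. I continue to about 6°.

Call:
arm_command(deltas=[-1, 0.006, 0, -0.0011, 0, -1, 0.006, 0, -0.0011, 0, -1, 0.0068, 0, -0.0004, 0, -1, 0.0068, 0, -0.0004, 0, -1, 0.0046, 0, 0, 0, -1, 0.0046, 0, 0, 0, -1, 0.005, 0, 0.0005, 0, -1, 0.005, 0, 0.0005, 0, -1, 0, 0, 0, 0])

```text
time: 19.5
position: [0.4641, 0.3798, 0.1237]
tool_rot: [0.988, 0.156, 0.001, -0.0]
ft_force: [0.2, -1.1, -2.1]
grip_width: 0.0442
grip_force: 5.0
```

```bash
python3 chk.py
```

```text
tray [0.0674 0.     0.1237] yaw 0.31366227077697445 f [ 0.23 -1.09 -2.14] 0.04418296230972187 4.9993518600967946
22692
0.03 226 [0.1124 0.113  0.1137] [-0.0187  0.0195]
0.045 309 [0.1105 0.1115 0.1123] [-0.0182  0.02  ]
0.06 375 [0.1089 0.1098 0.1107] [-0.0185  0.0199]
0.075 461 [0.1074 0.1082 0.109 ] [-0.0185  0.0201]
0.09 571 [0.1057 0.1065 0.1074] [-0.0185  0.0199]
0.105 719 [0.104  0.1048 0.1058] [-0.0188  0.02  ]
0.12 916 [0.1023 0.1032 0.1042] [-0.0187  0.0203]
0.135 1234 [0.1006 0.1016 0.1026] [-0.0189  0.0207]
0.15 1642 [0.0989 0.0999 0.1009] [-0.0187  0.0205]
0.165 8839 [0.0539 0.0863 0.099 ] [-0.0197  0.0208]
0.195 434 [0.0886 0.1006 0.1035] [-0.026   0.0273]
0.21 6818 [0.0899 0.0908 0.1002] [-0.0512  0.027 ]
```

Call:
arm_command(deltas=[-1, 0, 0, -0.01, 0, -1, 0, 0, -0.012, 0, -1, -0.01, 0, 0, 0, -1, -0.02, 0, 0, 0, -1, -0.025, 0, 0, 0, -1, -0.02, 0, 0, 0, -1, -0.009, 0, 0, 0, -1, 0, 0, 0.01, 0, -1, 0, 0, 0.01, 0, -1, 0, 0, 0, 0])

```text
time: 20.8
position: [0.3833, 0.3534, 0.1243]
tool_rot: [0.988, 0.156, -0.001, 0.0]
ft_force: [-0.2, -1.0, -2.2]
grip_width: 0.0442
grip_force: 5.0
```

```bash
python3 chk.py
```

```text
tray [-0.0176 -0.0002  0.1243] yaw 0.3133427915430937 f [-0.17 -0.97 -2.18] 0.044197752702401075 4.999399783846457
22858
0.015 20 [-0.0113  0.0283  0.0285] [-0.0079  0.0366]
0.03 275 [0.027  0.0278 0.0287] [-0.0192  0.0197]
0.045 306 [0.0252 0.0262 0.027 ] [-0.0193  0.02  ]
0.06 380 [0.0239 0.0247 0.0254] [-0.0194  0.0198]
0.075 464 [0.0222 0.023  0.0239] [-0.0195  0.0198]
0.09 573 [0.0205 0.0214 0.0223] [-0.0194  0.02  ]
0.105 719 [0.0189 0.0199 0.0208] [-0.0194  0.0199]
0.12 923 [0.0173 0.0183 0.0192] [-0.0194  0.0201]
0.135 1218 [0.0156 0.0167 0.0176] [-0.0191  0.0204]
0.15 1603 [0.0141 0.0151 0.0161] [-0.0192  0.0204]
0.165 8916 [-0.0309  0.0015  0.0142] [-0.0199  0.0205]
0.18 25 [-0.0221 -0.0172 -0.0075] [-0.0265 -0.0111]
0.195 346 [0.0032 0.0159 0.0187] [-0.0263  0.0272]
0.21 6692 [0.0052 0.0061 0.0161] [-0.0517  0.0268]
rim 1532 ((20.02522087097168, 0.7918205261230469), (67.37461853027344, 75.39712524414062), 0.3478491008281708)
```

Call:
arm_command(deltas=[-1, 0.006, 0, 0, 0, -1, 0, 0, 0.003, 0, -1, 0, 0, 0.002, 0, -1, 0, 0, 0.001, 0, -1, 0, 0, 0.001, 0, -1, 0, 0, 0, 0])

```text
time: 21.6
position: [0.3889, 0.3555, 0.1186]
tool_rot: [0.988, 0.156, -0.0, 0.0]
ft_force: [-0.2, -0.8, -2.9]
grip_width: 0.044
grip_force: 5.0
```

Call:
arm_command(deltas=[-1, 0.003, 0, 0.0015, 0, -1, 0.003, 0, 0.001, 0, -1, 0, 0, 0, 0])

```text
time: 21.98
position: [0.3951, 0.3574, 0.1161]
tool_rot: [0.988, 0.156, 0.0, -0.0]
ft_force: [-0.5, -0.6, -2.2]
grip_width: 0.0439
grip_force: 5.0
```

```bash
python3 chk.py
```

```text
tray [-0.0051  0.      0.1161] yaw 0.31359145750222517 f [-0.47 -0.57 -2.2 ] 0.043925715747641314 4.999440967148985
22874
0.015 167 [0.0062 0.0409 0.0414] [-0.0186  0.0348]
0.03 288 [0.0388 0.0396 0.0407] [-0.0191  0.0201]
0.045 340 [0.0371 0.038  0.0391] [-0.0189  0.0202]
0.06 425 [0.0355 0.0364 0.0373] [-0.0192  0.0201]
0.075 527 [0.0339 0.0348 0.0358] [-0.0191  0.0201]
0.09 643 [0.0322 0.0332 0.034 ] [-0.0192  0.0201]
0.105 828 [0.0306 0.0316 0.0325] [-0.0191  0.0202]
0.12 1066 [0.0289 0.0299 0.0308] [-0.0191  0.0206]
0.135 1406 [0.0273 0.0283 0.0293] [-0.0189  0.0206]
0.15 5851 [-0.019  -0.0064  0.0275] [-0.02    0.0212]
0.165 3890 [0.0102 0.0191 0.0255] [-0.0192  0.0201]
0.18 37 [-0.0016  0.0254  0.0279] [-0.0263  0.0273]
0.195 1387 [0.0169 0.0249 0.0309] [-0.0362  0.0274]
0.21 6006 [0.0176 0.0184 0.0192] [-0.0517  0.0257]
rim 1467 ((26.488157272338867, 0.8605270385742188), (55.66926193237305, 75.4287109375), 0.6891927123069763)
```

Call:
arm_command(deltas=[-1, -0.004, 0, 0, 0, -1, 0, 0, 0.001, 0, -1, 0, 0, 0.001, 0, -1, 0, 0, 0, 0])

```text
time: 22.52
position: [0.3908, 0.3561, 0.1141]
tool_rot: [0.988, 0.156, -0.0, 0.0]
ft_force: [0.3, -0.1, -2.4]
grip_width: 0.0438
grip_force: 5.0
```

Call:
arm_command(deltas=[-1, 0, 0, 0.001, 0, -1, 0, 0, 0.001, 0, -1, 0, 0, 0, 0])

```text
time: 22.9
position: [0.3908, 0.356, 0.112]
tool_rot: [0.988, 0.156, -0.0, 0.0]
ft_force: [-0.4, 0.3, -2.4]
grip_width: 0.0444
grip_force: 5.0
```

Call:
arm_command(deltas=[-1, 0, 0, 0.001, 0, -1, 0, 0, 0.001, 0, -1, 0, 0, 0, 0])

```text
time: 23.28
position: [0.3923, 0.3566, 0.111]
tool_rot: [0.988, 0.156, 0.002, -0.0]
ft_force: [1.1, -0.4, 3.8]
grip_width: 0.0442
grip_force: 5.0
```

```bash
python3 chk.py
```

```text
tray [-8.10e-03  1.00e-04  1.11e-01] yaw 0.3139607195604598 f [ 1.12 -0.36  3.75] 0.04418328059043798 5.000197160516109
22720
0.015 242 [0.003  0.0364 0.0372] [-0.0187  0.0346]
0.03 302 [0.0341 0.0351 0.0358] [-0.0188  0.0201]
0.045 361 [0.0328 0.0336 0.0343] [-0.0188  0.0201]
0.06 428 [0.0312 0.0321 0.0329] [-0.0192  0.0204]
0.075 536 [0.0298 0.0306 0.0314] [-0.019   0.0199]
0.09 672 [0.0283 0.0292 0.0301] [-0.019   0.0204]
0.105 859 [0.0268 0.0277 0.0285] [-0.0192  0.0202]
0.12 1129 [0.0253 0.0262 0.0271] [-0.019   0.0207]
0.135 1507 [0.0238 0.0248 0.0257] [-0.0189  0.0205]
0.15 9238 [-0.0214  0.0112  0.0239] [-0.0196  0.0209]
0.165 21 [-0.0148 -0.0105  0.0012] [-0.0263  0.0274]
0.18 234 [0.0114 0.0248 0.0276] [-0.026   0.0274]
0.195 4920 [0.0142 0.0151 0.0263] [-0.0513  0.0272]
0.21 2260 [0.0144 0.0152 0.0165] [-0.0511  0.026 ]
rim 1570 ((24.770389556884766, 0.7994499206542969), (58.86151885986328, 75.2709732055664), 0.5143008828163147)
```

Call:
arm_command(deltas=[-1, 0.003, 0, 0.001, 0, -1, 0.003, 0, 0.001, 0, -1, 0.003, 0, 0, 0, -1, 0, 0, 0, 0], newtons=4)

```text
time: 23.82
position: [0.3993, 0.3589, 0.1078]
tool_rot: [0.988, 0.156, -0.0, 0.0]
ft_force: [1.1, -0.6, 2.0]
grip_width: 0.0441
grip_force: 4.0
```

```bash
python3 chk.py
```

```text
tray [-7.000e-04  1.000e-04  1.078e-01] yaw 0.31368906234445726 f [ 1.08 -0.62  1.97] 0.04411245706607158 3.999960168657708
22192
0.0 29 [0.0048 0.0374 0.0375] [-0.0116  0.0363]
0.015 222 [0.0084 0.0373 0.0377] [-0.019  0.034]
0.03 254 [0.0363 0.0368 0.0371] [-0.019  0.02 ]
0.045 305 [0.0358 0.0363 0.0366] [-0.0189  0.02  ]
0.06 386 [0.0352 0.0357 0.0361] [-0.0189  0.0199]
0.075 461 [0.0347 0.0352 0.0357] [-0.019   0.0201]
0.09 576 [0.0342 0.0347 0.0352] [-0.019   0.0199]
0.105 772 [0.0336 0.0342 0.0347] [-0.0189  0.0205]
0.12 1005 [0.0331 0.0337 0.0342] [-0.019   0.0205]
0.135 1351 [0.0326 0.0332 0.0337] [-0.0187  0.0202]
0.15 9344 [-0.0123  0.0188  0.0329] [-0.0198  0.0208]
0.165 30 [-0.0028  0.0026  0.0098] [-0.0263  0.0276]
0.18 612 [0.0199 0.0322 0.0355] [-0.0261  0.0274]
0.195 6752 [0.0221 0.0229 0.0317] [-0.0514  0.027 ]
0.21 93 [0.0241 0.0247 0.0253] [-0.0509  0.0066]
rim 1499 ((27.828428268432617, 0.7675666809082031), (52.670162200927734, 75.31961822509766), 0.3551541268825531)
```

It is nearly upright (2°) and centred. One last nudge, then I release slowly and back up.

Call:
arm_command(deltas=[-1, 0.0025, 0, 0.001, 0, -1, 0.002, 0, 0.0005, 0, -1, 0, 0, 0, 0], newtons=3)

```text
time: 24.25
position: [0.4033, 0.3601, 0.1062]
tool_rot: [0.988, 0.156, -0.001, 0.0]
ft_force: [-0.4, -0.1, -0.6]
grip_width: 0.0443
grip_force: 3.0
```

```bash
python3 chk.py | head -8
```

```text
tray [0.0035 0.     0.1062] yaw 0.3137522223357286 f [-0.37 -0.11 -0.59] 0.04429846531188506 3.0001206966881
21774
0.0 59 [0.0041 0.0378 0.038 ] [-0.0175  0.0381]
0.015 182 [0.024  0.0379 0.0381] [-0.019   0.0282]
0.03 232 [0.0375 0.0378 0.038 ] [-0.0187  0.0195]
0.045 265 [0.0374 0.0379 0.0381] [-0.0192  0.02  ]
0.06 339 [0.0374 0.0379 0.0381] [-0.0188  0.0197]
0.075 426 [0.0375 0.0379 0.0381] [-0.0183  0.0199]
```

The cassette is upright. I open the gripper and lift away.

Call:
arm_command(deltas=[0.1, 0, 0, 0, 0, 0.2, 0, 0, 0, 0, 0.4, 0, 0, 0, 0, 0.8, 0, 0, 0, 0, 0.8, 0, 0, 0, 0, 0.8, 0, 0, -0.01, 0, 0.8, 0, 0, -0.03, 0, 0.8, 0, 0, -0.05, 0, 0.8, 0, 0, -0.05, 0, 0.8, -0.03, 0, -0.05, 0, 0.8, -0.03, 0, -0.02, 0, 0.8, 0, 0, 0, 0])

```text
time: 25.8
position: [0.3456, 0.3417, 0.3193]
tool_rot: [0.988, 0.157, 0.002, -0.001]
ft_force: [0.0, 0.7, 0.2]
grip_width: 0.0779
grip_force: 0.0
```

```bash
python3 chk.py; python3 - <<'E'
from h import *
p,d,P=cam("scene");save("s9",cv2.resize(p[150:250,140:330],None,fx=4,fy=4))
E
```

```text
tray [-0.0571  0.0004  0.3193] yaw 0.31488355592741135 f [0.05 0.74 0.22] 0.07790427365174958 0.0
3673
0.0 86 [-0.0452  0.0464  0.0472] [-0.0242  0.0327]
0.15 3344 [-0.0336  0.0037  0.035 ] [-0.0199  0.0209]
0.165 239 [-0.0317 -0.0281 -0.0252] [-0.0124  0.0132]
rim 772 ((-0.043163299560546875, 0.6039962768554688), (105.28594207763672, 75.23275756835938), 0.015250081196427345)
```

View pics/s9.png

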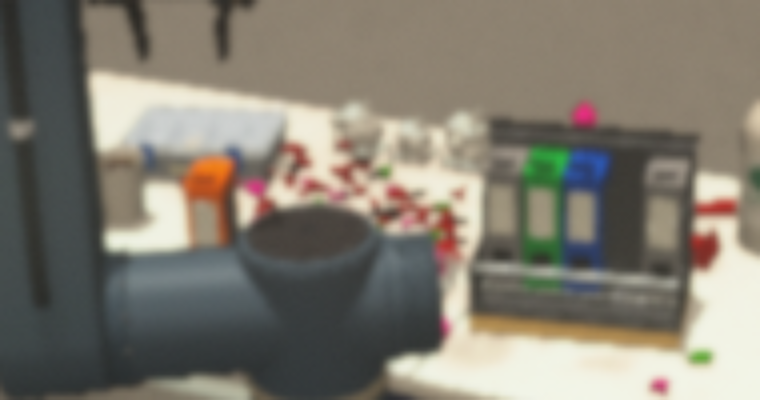

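The picture shows the orange cassette upright at about (210,205), the four others standing in the rack, and the gripper clear above. I hand the job in.

```bash
python3 -c "from rig import order;print(order.hand_in())"
```

```text
the job is handed in; nothing more can be done
None
```

The orange cassette stands upright and centred in the black tray, released, after being tipped onto the rail, gripped by its sides and pulled free. The other four cassettes are still in their places, the arm never went near the cup or carton, and I handed in at about 26 s; no verdict came back.

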